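Pack the tackle caddy

ROBOT

A 6-joint arm with a two-finger parallel gripper is mounted at the origin on the work surface. World frame = base frame: x ahead of the robot, y to its left, z up, the work surface at z = 0. Lengths are in m, angles in rad, forces in N, time in s.
With the tool pointing down it reaches from about 0.425 to 0.95 m from the base axis. Payload 3.5 kg.
Tool frame: the origin (TCP) lies at the very end of the fingers, on their centre line; the grasp point (between the pads) lies ctrl.grip_point_offset behind it (ctrl.grip_point_offset is the distance from the TCP to the grasp point, in m); z points along the fingers, y is the direction in which the jaws open and shut (so a half turn about z gives the same grasp; the last joint's range is limited). The gripper opens to 85 mm and grips with 20 to 120 N. Pads are 22 mm wide; open, the fingers measure 114 mm over their backs; the gripper's body (76 mm by 85 mm) begins 54 mm behind the grasp point. The pads swing forward as they close: fully open they stand 13 mm farther back than shut.
Start: joints at [-1.318, 0.286, 1.577, -0, 1.279, -0.15], TCP at [0.265, -0.621, 0.231] pointing down, gripper open.
Joint ranges: [-2.77, 2.77], [-0.9, 2.22], [0.21, 2.48], [-1.53, 4.67], [0.24, 2.81], [-2.84, 2.84]. Speed limits (rad/s): [2.79, 2.79, 3.14, 3.14, 3.14, 3.14].

INTERFACE

Orientations are given as a unit quaternion [x, y, z, w].
In Python, from plant import ctrl gives the robot as it stands.
- The arm moves only by the tool servo_tool, never from a script. Its argument "increments" is a list of rows, each a list of 5 numbers: the opening, from 0 (shut) to 1 (fully open), then the shift along the world's x, y, z in units of 40 mm (1.0 is 40 mm), then the turn about the world's z in units of 5 degrees (1.0 is 5 degrees). A call has exactly 10 rows; each row is the pose to reach, as a shift and turn from the pose measured when the call began; what a row does not reach only later rows make up. A row lasts 1/12 s, in which the tool goes at most 41.7 mm and 7.16 degrees, less where a joint would pass 70% of its speed; a pose out of reach is approached as far as the arm can. A call with a gripper value outside its range is refused whole. The fingers move at their own pace and stop on an object; "grip_force" is the grip in N (left out, the last holds). Time passes only in rows, so rows that repeat a pose let the fingers close, or fill a call up. It gives the time, the measured TCP pose, the force and the opening at its end, in the units of the state.
- ctrl.get_state(): the state, without advancing time (a new reading comes with each control period).
- ctrl.read_camera(name): name is "scene" or "top" or "wrist"; returns a dict with "frame" (420x560x3 uint8, red, green, blue), "K" (3x3 intrinsics, pixels), "extrinsics" (4x4, takes a point from camera to world coordinates). Camera axes: x right, y down, z forward; pixel columns grow to the right and rows downward; lengths in m; the calibration is good to about 2 mm. A picture is of the moment at which its call begins. There is no depth.
- ctrl.sign_off(): hands the job in, once; it reports no verdict.
Trained networks look in a picture, given as the dict that the camera call returned (one of the last four; its "shot" number tells which), for a name from the list of things; names that differ only in an ending like _2 or _b are one class to them, and where a whole thing is asked for, a point or a joint stands for the part that bears it (a point fixed in the world has none). Each returns a list of dicts, best first, with "conf" (0 to 1); they miss things now and then, are a little off and sometimes report something else, mostly with a low value. They report only what shows in the picture. A call takes as long as a camera call. They do not tell look-alikes from the thing itself.
- ctrl.masks_of(picture, query): "region" (420x560 bool, what is visible of it) and "extent" ([left, top, right, bottom] in pixels, round what is visible of it).
- ctrl.landmark_of(picture, query): "centre" ([row, column] in pixels: a listed point, or the origin of a listed thing).
The state is a dict: "time": time; "qpos": joint angles; "dq": joint speeds; "joint_efforts": joint torques, N m; "eef_pos": TCP position; "tcp_rot": TCP orientation; "contact_force": force on the tool from outside, world axes, zero at the start; "wrist_torque": the same for the moment, N m; "opening": opening from 0.0 (shut) to 1.0 (fully open).
Only numpy, scipy, OpenCV 4.12 (cv2) and the standard library are available. Lean on these libraries where they do the work, as an engineer would, in place of code of your own. Each camera call takes 0.05 s, during which the arm holds its last target. There are 200 camera calls.

TASK

Pack the fishing caddy from the things on the cork mat: stand the large line spool in the larger round well, the small line spool in the smaller round well and the square lead sinker in the square well, each upright, and lay the whole sharpening stone flat in the long slot, all four resting on the floors of their wells. Leave the roll of tape and the broken half stone lying where they are on the mat.

Things in the scene. Friction and masses are not known exactly. Their poses are not given: they have to be found in the camera images.
- large_spool_center (a point): large spool of fishing line standing on its end: a full disc 56 mm in diameter, 30 mm high, grey ends with a small dark hub hole, white line between; smooth-sided, loose. Point: its centre, half-way up; z is its axis, up. It starts, with the other loose things, on a cork mat 300 x 350 mm and 3 mm thick beside the caddy, whose outside is green and 182 x 254 mm
- small_spool_center (a point): small spool of fishing line standing on its end: 36 mm in diameter, 30 mm high, same make as the large one, loose. Point: its centre, half-way up; z is its axis, up
- sinker_center (a point): square lead sinker: dark metal block 28 x 28 mm, 36 mm high, with a thin wire eye 10 mm high on top, loose, about 0.3 kg. Point: centre of the block, half-way up; x and y square to its sides, z up
- stone_center (a point): whole sharpening stone: grey bar 90 mm long, 24 mm wide, 22 mm high, lying flat, loose. Point: its centre, half-way up; y along its length, x across, z up
- half_stone_center (a point): broken half of such a stone: grey bar only 45 mm long, 24 mm wide, 22 mm high, loose; does not belong in the caddy. Point: its centre, half-way up; y along its length, z up
- tape_roll_center (a point): roll of tape: grey ring 56 mm in outer diameter with an open hole 38 mm wide, 24 mm high, loose; looks rather like the large spool but does not belong in the caddy. Point: its centre, half-way up; z is its axis, up
- well_large_round (a point): the larger round well of the caddy, 72 mm in diameter. The well has a dark floor and is 8 mm deep, sunk in the middle of a fixed plywood insert 84 x 120 x 20 mm whose top is flush with the caddy's rim, 25 mm above the table. Point: centre of the well's floor, 17 mm above the table; z up
- well_small_round (a point): the smaller round well of the caddy, 52 mm in diameter. The well has a dark floor and is 8 mm deep, sunk in the middle of a fixed plywood insert 84 x 120 x 20 mm whose top is flush with the caddy's rim, 25 mm above the table. Point: centre of the well's floor, 17 mm above the table; z up
- well_square (a point): the square well of the caddy, 44 x 44 mm. The well has a dark floor and is 8 mm deep, sunk in the middle of a fixed plywood insert 84 x 120 x 20 mm whose top is flush with the caddy's rim, 25 mm above the table. Point: centre of the well's floor, 17 mm above the table; z up, x and y square to its sides
- well_slot (a point): the long slot of the caddy, 106 mm long and 40 mm wide. The well has a dark floor and is 8 mm deep, sunk in the middle of a fixed plywood insert 84 x 120 x 20 mm whose top is flush with the caddy's rim, 25 mm above the table. Point: centre of the well's floor, 17 mm above the table; z up, y along its length, x across
Mind the look-alikes: they are no part of the job. What is shaped like the part that bears sinker_center but blue is not meant.

How it is judged:
By the outcome, as a careful person would: the job done as asked, in the order asked, and still so for the second after the job is handed in, with the robot touching nothing.
It also fails if it takes over 112 s, if anything falls off the work surface, if the arm or the gripper's body presses on something with over 40 N, if the wrist force passes 120 N, or if a joint passes its speed limit or range.

## Working session

There is one attempt and no reset: what is moved stays moved. The work goes in short steps, Python scripts to look and compute and a tool call to move; the robot and the scene stay as the last step left them, time stands still between calls to the robot, and variables do not carry over. Pictures are saved under pics/ and viewed, about 12 in all and at most 16, crops included, and the job is handed in when it is done.

Besides the shell and the picture viewer there is one more tool, called by a JSON object that holds its "name" and its "arguments". servo_tool: Moves the arm, as the interface text tells. Its arguments: {"type":"object","properties":{"increments":{"type":"array"},"grip_force":{"type":"number"}},"required":["increments"]}

```bash
mkdir -p pics
cat > h.py <<'E'
import numpy as np, cv2
from plant import ctrl
def pix2w(p,row,col,z):
    K=np.array(p["K"]);E=np.array(p["extrinsics"])
    d=E[:3,:3]@np.linalg.solve(K,[col,row,1.]);o=E[:3,3]
    return o+d*(z-o[2])/d[2]
def w2pix(p,X):
    K=np.array(p["K"]);E=np.array(p["extrinsics"])
    c=E[:3,:3].T@(np.array(X)-E[:3,3]);u=K@c;return u[1]/u[2],u[0]/u[2]
def save(p,n,crop=None,s=1):
    f=p["frame"][:,:,::-1]
    if crop: f=f[crop[1]:crop[3],crop[0]:crop[2]]
    cv2.imwrite("pics/"+n,cv2.resize(f,None,fx=s,fy=s,interpolation=cv2.INTER_CUBIC))
Z=dict(large_spool_center=.018,small_spool_center=.018,sinker_center=.021,stone_center=.014,half_stone_center=.014,tape_roll_center=.015,well_large_round=.017,well_small_round=.017,well_square=.017,well_slot=.017)
E
python3 - <<'E'
from h import *
p=ctrl.read_camera("top");save(p,"top.png",s=1.4)
for n,z in Z.items():
    for r in ctrl.landmark_of(p,n)[:3]:
        rc=r["centre"];print(n,round(r["conf"],2),np.round(rc,1),np.round(pix2w(p,rc[0],rc[1],z)[:2],4))
print(ctrl.get_state(),ctrl.grip_point_offset)
q=ctrl.read_camera("scene");save(q,"scene.png",s=1.4)
print(p["extrinsics"],p["K"])
E
```

```text
large_spool_center 0.67 [185.7 344.5] [ 0.5978 -0.1424]
large_spool_center 0.17 [240.9 383.3] [ 0.4533 -0.2326]
small_spool_center 0.49 [199.2 383.8] [ 0.5599 -0.2407]
sinker_center 0.73 [230. 299.] [ 0.4858 -0.0219]
sinker_center 0.51 [220.8 341.5] [ 0.5065 -0.13  ]
sinker_center 0.48 [201.7 289.8] [ 0.5591 -0.0007]
stone_center 0.57 [164.  379.7] [ 0.6541 -0.237 ]
stone_center 0.5 [184.1 344.4] [ 0.603  -0.1429]
stone_center 0.27 [225.6 218.9] [0.5031 0.1816]
half_stone_center 0.58 [240.6 385.5] [ 0.4543 -0.2391]
tape_roll_center 0.52 [184.2 429.8] [ 0.5966 -0.3617]
well_large_round 0.67 [229.9 172. ] [0.4947 0.3006]
well_small_round 0.94 [197.9 169. ] [0.5779 0.31  ]
well_square 0.82 [226.1 218.9] [0.5014 0.1812]
well_slot 0.94 [193.4 214.7] [0.5867 0.1921]
{'time': 0.55, 'qpos': array([-1.31799906e+00,  2.86272749e-01,  1.57669276e+00,  4.47469228e-06,
        1.27862862e+00, -1.50003161e-01]), 'dq': array([ 0.00015933, -0.00129708, -0.00042215, -0.00011272,  0.00036127,
       -0.00051362]), 'joint_efforts': array([ 3.03817633e-04, -4.05565453e+01, -2.92653644e+01, -1.15274006e-04,
        8.69744363e-04,  7.63966085e-06]), 'eef_pos': array([ 0.26461924, -0.62094926,  0.23134698]), 'tcp_rot': array([ 9.79787566e-01,  2.00040809e-01,  2.10176345e-06, -8.47559498e-07]), 'contact_force': array([ 0.07508499, -0.17214389, -0.23472022]), 'wrist_torque': array([ 0.04391166,  0.01321279, -0.02094985]), 'opening': 1.0013032484674864} 0.0187
[[-0.02318496 -0.98342844  0.17980813  0.3367254 ]
 [-0.99961353  0.02556354  0.01092229  0.01401372]
 [-0.01533783 -0.1794854  -0.98364106  1.16554111]
 [ 0.          0.          0.          1.        ]] [[456.72794164   0.         279.19521646]
 [  0.         456.72794164 207.02901387]
 [  0.           0.           1.        ]]
```

View pics/top.png

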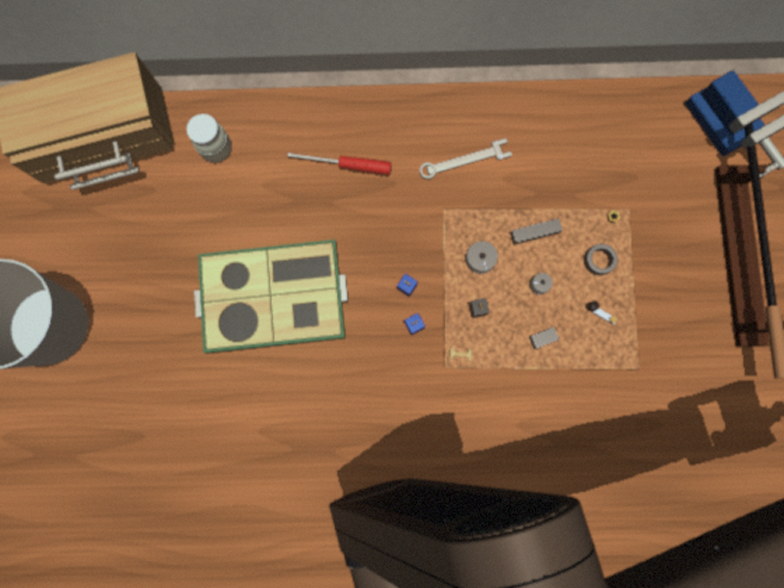

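View pics/scene.png

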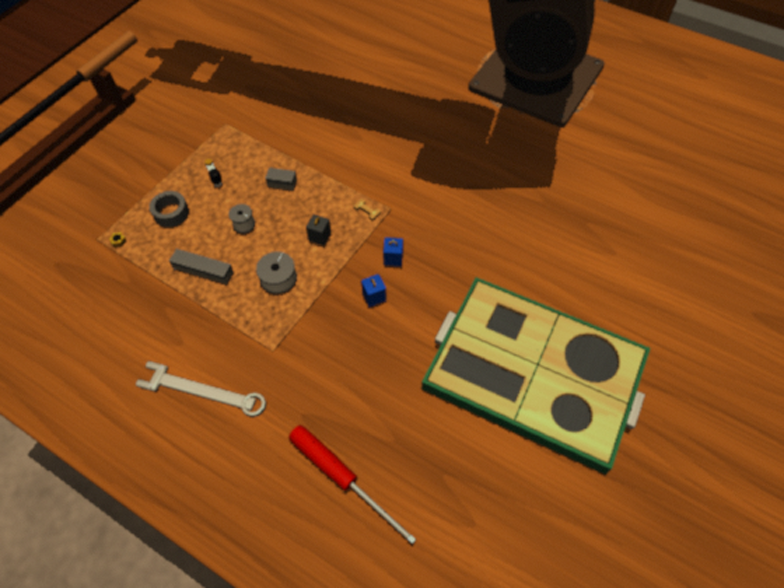

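Candidates (top.png, 784x588):
- **Large spool:** disc with small hub hole at (481,257). Look-alike: tape ring with an open hole at (601,259).
- **Small spool:** (541,283).
- **Sinker:** dark block at (480,307). The blue blocks at (407,285) and (415,324) are not it.
- **Whole stone:** long bar at (537,231). The short bar at (544,338) is the half stone.

Caddy wells: large round (238,322), small round (235,275), square (305,315), slot (301,269). Next I move over the mat for a close check with the wrist camera.

{"name": "servo_tool", "arguments": {"increments": [[1,0.7,1,0.2,1.4],[1,1.4,2,0.4,2.8],[1,2.1,3,0.6,4.1],[1,2.8,4,0.8,5.5],[1,3.5,5,1,6.8],[1,4.2,6,1.2,8.1],[1,4.9,7,1.4,9.4],[1,5.6,8,1.6,10.7],[1,6.3,9,1.75,12],[1,7,9.8,1.75,13.4]]}}

```text
time: 1.43
eef_pos: [0.503, -0.283, 0.2964]
tcp_rot: [0.705, 0.71, 0.0, 0.001]
contact_force: [0.7, -1.1, -0.2]
opening: 1.006
```

```bash
cat >> h.py <<'E'
def rect(p,name,z,near=None,show=True):
    "mask of name -> hull projected to plane z -> min area rect"
    for r in ctrl.masks_of(p,name)[:3]:
        m=r["region"].astype(np.uint8)
        c=max(cv2.findContours(m,0,1)[0],key=cv2.contourArea)[:,0,:]
        w=np.array([pix2w(p,y,x,z)[:2] for x,y in c],np.float32)
        b=cv2.minAreaRect(w*1000);print("mask",name,round(r["conf"],2),np.round(b[0],1),np.round(b[1],1),round(b[2],1))
def look(cam,names,png=None,s=1.4):
    p=ctrl.read_camera(cam)
    if png: save(p,png,s=s)
    for n in names:
        for r in ctrl.landmark_of(p,n)[:2]:
            rc=r["centre"];print(n,round(r["conf"],2),np.round(rc,1),np.round(pix2w(p,rc[0],rc[1],Z[n])[:2],4))
        if not n.startswith("well"): rect(p,n,Z[n]*2-.003)
        else: rect(p,n,.017)
    s=ctrl.get_state();R=s["tcp_rot"]
    print("t",round(s["time"],2),"tcp",np.round(s["eef_pos"],4),"jaw deg",round(np.degrees(2*np.arctan2(R[1],R[0]))-90,2),"op",round(s["opening"],3),"F",np.round(s["contact_force"],1))
    return p
E
python3 - <<'E'
from h import *
p=look("wrist",["large_spool_center","small_spool_center","sinker_center","stone_center"],"w1.png")
E
```

```text
mask large_spool_center 0.66 [ 599.5 -142.3] [61.7 55.2] 26.1
small_spool_center 0.97 [145.8 316.8] [ 0.5527 -0.2477]
mask small_spool_center 0.85 [ 549.9 -246. ] [37.2 34.9] 0.3
sinker_center 0.7 [ 47.6 284.1] [ 0.5068 -0.1282]
mask sinker_center 0.87 [ 508.7 -134.4] [28.4 31.8] 9.8
stone_center 0.8 [145.8 388.8] [ 0.6525 -0.2475]
mask stone_center 0.69 [ 646.9 -245.7] [29.4 91.3] 13.0
t 1.88 tcp [ 0.5012 -0.286   0.2946] jaw deg -0.08 op 1.0 F [-1.3 -0.1 -0.2]
```

View pics/w1.png

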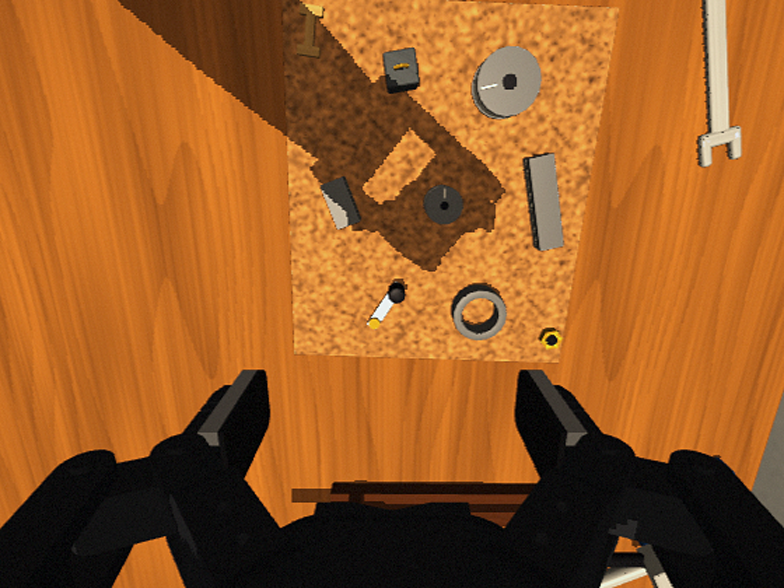

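The wrist view confirms the choices: large spool with hub hole (506,82), small spool (443,204), dark sinker with eye (401,70), whole stone (543,202). Tape ring (479,312) and half stone (340,203) stay put. Now I move above the large spool.

{"name": "servo_tool", "arguments": {"increments": [[1,0.6,0.8,-0.8,0],[1,1.2,1.7,-1.6,0],[1,1.8,2.6,-2.4,0],[1,2.45,3.65,-3.2,0],[1,2.45,3.65,-3.6,0],[1,2.45,3.65,-3.6,0],[1,2.45,3.65,-3.6,0],[1,2.45,3.65,-3.6,0],[1,2.45,3.65,-3.6,0],[1,2.45,3.65,-3.6,0]]}}

```text
time: 2.72
eef_pos: [0.6, -0.1421, 0.1531]
tcp_rot: [0.708, 0.706, 0.0, 0.002]
contact_force: [0.6, 1.2, 1.2]
opening: 1.0
```

Run:
```python
from h import *
p=look("wrist",["large_spool_center"],"w2.png",s=1)
```

```text
large_spool_center 0.8 [193.8 281.7] [ 0.6012 -0.1376]
t 2.87 tcp [ 0.5996 -0.1414  0.1524] jaw deg -0.17 op 1.003 F [ 0.1 -1.1 -0.7]
```

View pics/w2.png

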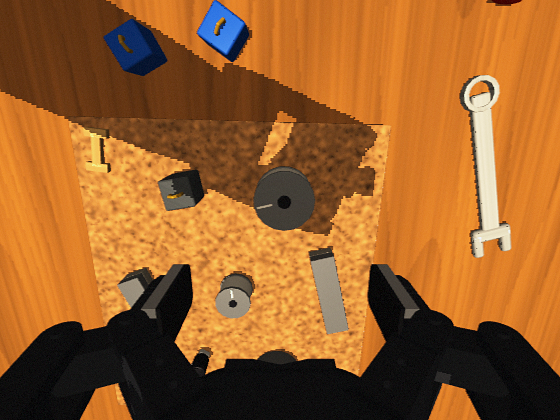

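The large spool's top face is centred at (284,202), almost on the finger centre line at column 280. The sinker is at (181,190), the small spool top at (232,303) and the stone at (328,290).

Run:
```python
from h import *
p=look("wrist",[])
print(pix2w(p,201.5,284.5,.033),pix2w(p,303,232.5,.033))
print(np.round(p["extrinsics"],3))
```

```text
t 2.92 tcp [ 0.5995 -0.1411  0.1521] jaw deg -0.15 op 0.999 F [-0.1  0.1  0.2]
[ 0.60311365 -0.13992415  0.033     ] [ 0.55103666 -0.24558277  0.033     ]
[[ 1.    -0.004  0.001  0.599]
 [-0.004 -0.954 -0.3   -0.065]
 [ 0.002  0.3   -0.954  0.295]
 [ 0.     0.     0.     1.   ]]
```

{"name": "servo_tool", "arguments": {"increments": [[1,0.06,0.03,-0.9,0],[1,0.06,0.03,-1.8,0],[1,0.06,0.03,-2.6,0],[1,0.06,0.03,-3.2,0],[1,0.06,0.03,-3.5,0],[1,0.06,0.03,-3.5,0],[1,0.06,0.03,-3.5,0],[0.3,0.06,0.03,-3.5,0],[0.3,0.06,0.03,-3.5,0],[0.3,0.06,0.03,-3.5,0]], "grip_force": 40}}

```text
time: 3.75
eef_pos: [0.6038, -0.1407, 0.015]
tcp_rot: [0.708, 0.706, 0.001, 0.003]
contact_force: [0.6, 0.8, 0.9]
opening: 0.64
```

{"name": "servo_tool", "arguments": {"increments": [[0.3,0,0,0,0],[0.3,0,0,0,0],[0.3,0,0,0,0],[0.3,0,0,0.2,0],[0.3,0,0,0.5,0],[0.3,0,0,1,0],[0.3,0,0,1.5,0],[0.3,0,0,2,0],[0.3,0,0,2,0],[0.3,0,0,2,0]]}}

```text
time: 4.58
eef_pos: [0.605, -0.1411, 0.0972]
tcp_rot: [0.708, 0.706, 0.002, 0.005]
contact_force: [-0.8, -0.1, -0.9]
opening: 0.637
```

Run:
```python
from h import *
p=look("wrist",[],"w3.png",s=1)
p=ctrl.read_camera("top")
for n in ["well_large_round","well_small_round","well_square","well_slot"]: rect(p,n,.017)
```

```text
t 4.63 tcp [ 0.6038 -0.1407  0.0952] jaw deg -0.15 op 0.639 F [ 1.   0.6 -0.8]
mask well_large_round 0.68 [494.9 304.6] [ 87.5 122.1] 4.3
mask well_small_round 0.89 [579.4 312. ] [ 86.7 122.6] 4.9
mask well_square 0.98 [503.6 182.9] [ 86.3 121.4] 4.7
mask well_slot 0.58 [589.8 190.3] [ 86.4 121.7] 5.0
```

View pics/w3.png

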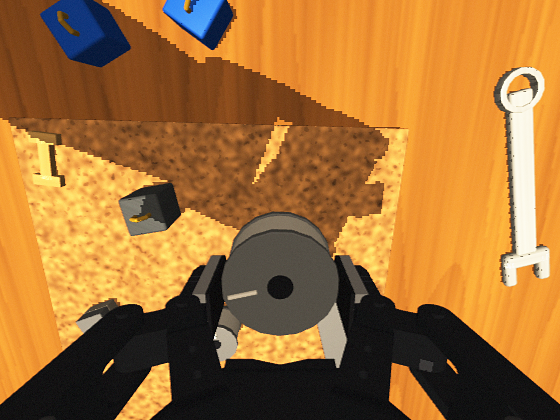

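The large spool is held between the pads (hub at (281,287)). The sinker at (150,208) is undisturbed. Now the carry.

{"name": "servo_tool", "arguments": {"increments": [[0.3,0,0.4,1.2,0],[0.3,-0.2,1.3,1.8,0],[0.3,-0.5,2.3,1.8,0],[0.3,-0.9,3.3,1.8,0],[0.3,-1.2,4.3,1.8,0],[0.3,-1.5,5.3,1.8,0],[0.3,-1.9,6.3,1.8,0],[0.3,-2.2,7.3,1.8,0],[0.3,-2.5,8.3,1.8,0],[0.3,-2.7,9.2,1.8,0]]}}

```text
time: 5.72
eef_pos: [0.4945, 0.2242, 0.1645]
tcp_rot: [0.708, 0.706, 0.0, 0.001]
contact_force: [0.6, -0.2, -1.7]
opening: 0.638
```

Run:
```python
from h import *
p=look("wrist",["well_large_round","well_small_round","well_slot","well_square"],"w4.png",s=1.4)
```

```text
well_large_round 0.96 [108.2 278.7] [0.4931 0.3056]
mask well_large_round 0.93 [493.6 303.8] [ 87.5 125. ] 4.8
mask well_large_round 0.41 [489.5 131. ] [128.2 147. ] 20.7
well_small_round 0.77 [106.5 374.8] [0.5802 0.3068]
mask well_small_round 0.77 [581.2 311.1] [ 89.5 125.1] 5.0
well_slot 0.62 [225.5 372.7] [0.5885 0.1917]
mask well_slot 0.9 [591.4 187. ] [ 88.5 127.6] 4.9
mask well_square 0.8 [502.6 198.7] [86.3 87.4] 4.8
t 6.17 tcp [0.4966 0.2212 0.1651] jaw deg -0.29 op 0.636 F [-0.5  0.5 -1.4]
```

View pics/w4.png

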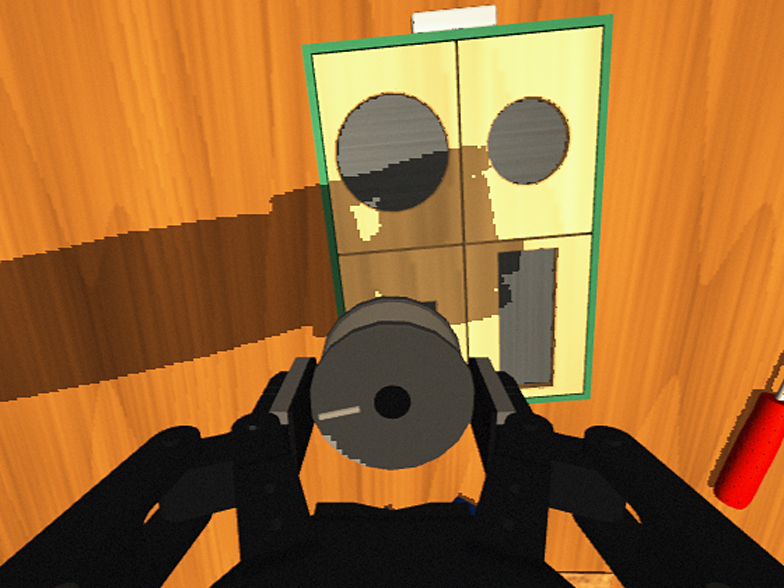

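The large well's rim is centred at (392,152), small at (528,141), slot at (526,317). The square well is partly hidden by the held spool. Now over the large well and down.

{"name": "servo_tool", "arguments": {"increments": [[0.3,-0.06,0.9,-0.3,0],[0.3,-0.06,1.7,-0.8,0],[0.3,-0.06,2.1,-1.4,0],[0.3,-0.06,2.1,-2,0],[0.3,-0.06,2.1,-2.5,0],[0.3,-0.06,2.1,-2.9,0],[0.3,-0.06,2.1,-3.1,0],[0.3,-0.06,2.1,-3.2,0],[0.3,-0.06,2.1,-3.3,0],[0.3,-0.06,2.1,-3.3,0]]}}

```text
time: 7.0
eef_pos: [0.4947, 0.3049, 0.0332]
tcp_rot: [0.709, 0.705, 0.001, 0.002]
contact_force: [-0.6, -0.2, -0.4]
opening: 0.634
```

Run:
```python
from h import *
for i in range(3): p=look("wrist",[])
save(p,"w5.png")
```

```text
t 7.05 tcp [0.495  0.3051 0.0338] jaw deg -0.32 op 0.639 F [ 0.1 -0.4 -1.4]
t 7.1 tcp [0.4951 0.3053 0.0342] jaw deg -0.31 op 0.637 F [ 1.2  0.1 -1.6]
t 7.15 tcp [0.4951 0.3054 0.0343] jaw deg -0.3 op 0.635 F [-0.4 -0.5 -0.2]
```

View pics/w5.png

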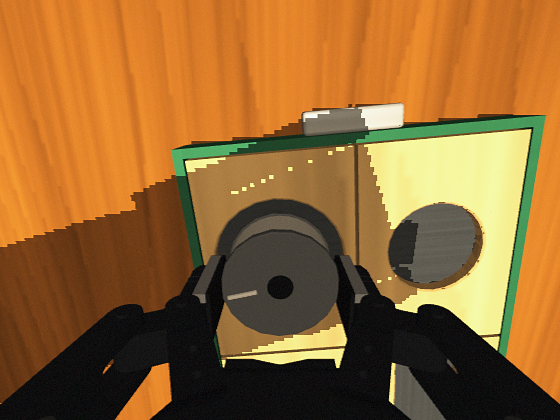

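The spool sits centred in the large well, with an even dark ring around it and the well edges at columns 217 and 344. Lower and release.

{"name": "servo_tool", "arguments": {"increments": [[0.3,0,0,-0.05,0],[0.3,0,0,-0.08,0],[0.3,0,0,-0.11,0],[0.3,0,0,-0.14,0],[0.3,0,0,-0.16,0],[0.3,0,0,-0.16,0],[0.3,0,0,-0.16,0],[0.3,0,0,-0.16,0],[0.3,0,0,-0.16,0],[0.3,0,0,-0.16,0]]}}

```text
time: 7.98
eef_pos: [0.4953, 0.3056, 0.0289]
tcp_rot: [0.709, 0.705, 0.001, 0.002]
contact_force: [-3.4, -1.0, 6.0]
opening: 0.642
```

{"name": "servo_tool", "arguments": {"increments": [[0.8,0,0,0,0],[0.8,0,0,0,0],[0.8,0,0,0,0],[0.8,0,0,0.3,0],[0.8,0,0,0.8,0],[0.8,0,0,1.5,0],[0.8,0,0,2.2,0],[0.8,0,0,3,0],[0.8,0,-0.3,3.5,0],[0.8,0,-1,3.5,0]]}}

```text
time: 8.82
eef_pos: [0.4986, 0.2682, 0.1764]
tcp_rot: [0.708, 0.706, 0.007, 0.005]
contact_force: [2.1, -0.5, 0.9]
opening: 0.798
```

Run:
```python
from h import *
p=look("wrist",["large_spool_center","well_small_round"],"w6.png",s=1)
```

```text
large_spool_center 0.67 [157.1 274.3] [0.495 0.305]
large_spool_center 0.16 [259.  362.8] [0.5916 0.1929]
mask large_spool_center 0.82 [493.7 303.3] [57.5 57.1] 45.6
mask well_small_round 0.8 [580.7 310. ] [ 88.3 123.4] 4.8
t 9.07 tcp [0.495  0.2656 0.1689] jaw deg -0.32 op 0.8 F [ 0.6 -0.3  0.4]
```

View pics/w6.png

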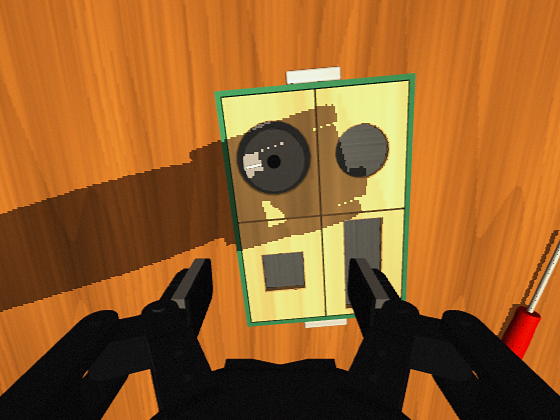

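The large spool is down in its well (273,160), ring all round. Small well centred at (361,150), square well (284,270), slot around column 363.

Run:
```python
from h import *
p=look("wrist",[])
print(pix2w(p,150.5,361.5,.025),pix2w(p,270.5,284,.025), pix2w(p,159,273.5,.025))
```

```text
t 9.12 tcp [0.4949 0.2658 0.1685] jaw deg -0.29 op 0.801 F [1.2 0.5 0.3]
[0.57126397 0.30913496 0.025     ] [0.49855933 0.18427804 0.025     ] [0.48894605 0.30180267 0.025     ]
```

{"name": "servo_tool", "arguments": {"increments": [[0.8,0.1,-1,0,0],[0.8,0.3,-2,0,0],[0.8,0.5,-3,0,0],[0.8,0.6,-4,0,0],[0.8,0.7,-5,0,0],[0.8,0.9,-6,0,0],[0.8,1,-7,0,0],[0.8,1.1,-8,0,0],[0.8,1.2,-9,0,0],[0.8,1.3,-10,0,0]]}}

```text
time: 9.95
eef_pos: [0.5469, -0.1354, 0.1678]
tcp_rot: [0.709, 0.706, 0.001, 0.001]
contact_force: [1.3, -0.3, -0.5]
opening: 0.8
```

{"name": "servo_tool", "arguments": {"increments": [[0.7,0.1,-0.9,0,0],[0.7,0.1,-1.8,0,0],[0.7,0.1,-2.5,-0.3,0],[0.7,0.1,-2.75,-0.7,0],[0.7,0.1,-2.75,-1,0],[0.7,0.1,-2.75,-1,0],[0.7,0.1,-2.75,-1,0],[0.7,0.1,-2.75,-1,0],[0.7,0.1,-2.75,-1,0],[0.7,0.1,-2.75,-1,0]]}}

```text
time: 10.78
eef_pos: [0.5516, -0.2446, 0.129]
tcp_rot: [0.708, 0.706, 0.001, 0.002]
contact_force: [-0.7, -0.4, 0.3]
opening: 0.7
```

Run:
```python
from h import *
p=look("wrist",["small_spool_center","sinker_center"],"w7.png",s=1)
```

```text
small_spool_center 0.82 [208.4 276.5] [ 0.5483 -0.247 ]
mask small_spool_center 0.58 [ 550.3 -244.2] [35.  41.2] 18.5
sinker_center 0.61 [ 61.7 221.6] [ 0.5079 -0.1305]
mask sinker_center 0.97 [ 510.6 -133.5] [30.4 31.1] 8.9
t 11.03 tcp [ 0.5511 -0.2452  0.1283] jaw deg -0.23 op 0.703 F [ 0.2 -0.4  0.3]
```

View pics/w7.png

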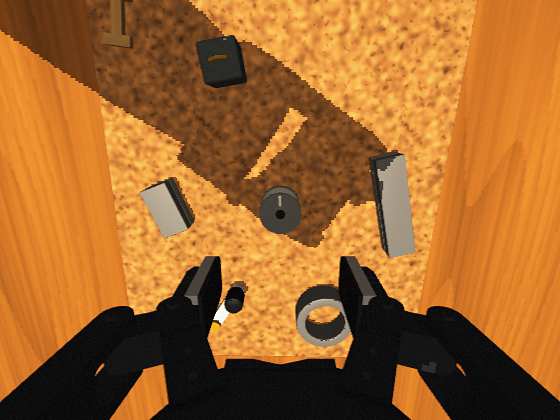

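The small spool is centred on the finger line at (280,213). The sinker is at (220,60), and the fingers are clear of the stone (393,205) and half stone (167,207). Descend and grip.

{"name": "servo_tool", "arguments": {"increments": [[0.7,0,-0.01,-0.8,0],[0.7,0,-0.01,-1.6,0],[0.7,0,-0.01,-2.3,0],[0.7,0,-0.01,-2.7,0],[0.7,0,-0.01,-2.85,0],[0.7,0,-0.01,-2.85,0],[0.7,0,-0.01,-2.85,0],[0.1,0,-0.01,-2.85,0],[0.1,0,-0.01,-2.85,0],[0.1,0,-0.01,-2.85,0]]}}

```text
time: 11.87
eef_pos: [0.5526, -0.2466, 0.0166]
tcp_rot: [0.708, 0.706, 0.001, 0.004]
contact_force: [-0.6, 0.6, 4.1]
opening: 0.409
```

{"name": "servo_tool", "arguments": {"increments": [[0.1,0,0,0,0],[0.1,0,0,0,0],[0.1,0,0,0,0],[0.1,0,0,0.2,0],[0.1,0,0,0.7,0],[0.1,0,0,1.4,0],[0.1,0,0,2.2,0],[0.1,0,0,3,0],[0.1,0,0,3.6,0],[0.1,0,0,3.6,0]]}}

```text
time: 12.7
eef_pos: [0.5558, -0.2486, 0.1684]
tcp_rot: [0.708, 0.706, 0.003, 0.01]
contact_force: [0.6, 0.2, 0.5]
opening: 0.403
```

{"name": "servo_tool", "arguments": {"increments": [[0.1,0,1,0,0],[0.1,0,2,0,0],[0.1,0,3,0,0],[0.1,0.1,4,0,0],[0.1,0.2,5,0,0],[0.1,0.3,6,0,0],[0.1,0.4,7,0,0],[0.1,0.5,8,0,0],[0.1,0.6,9,0,0],[0.1,0.7,10,0,0]]}}

```text
time: 13.53
eef_pos: [0.583, 0.1534, 0.1677]
tcp_rot: [0.708, 0.706, 0.002, 0.009]
contact_force: [0.5, -0.1, -0.6]
opening: 0.398
```

{"name": "servo_tool", "arguments": {"increments": [[0.1,0,0.8,0,0],[0.1,0,1.5,0,0],[0.1,0,2,0,0],[0.1,0,2,0,0],[0.1,0,2,0,0],[0.1,0,2,0,0],[0.1,0,2,0,0],[0.1,0,2,0,0],[0.1,0,2,0,0],[0.1,0,2,0,0]]}}

```text
time: 14.37
eef_pos: [0.5831, 0.2325, 0.1678]
tcp_rot: [0.709, 0.705, 0.002, 0.009]
contact_force: [0.0, 0.2, -0.2]
opening: 0.403
```

Run:
```python
from h import *
p=look("wrist",["well_small_round"],"w8.png",s=1)
```

```text
well_small_round 0.83 [113.9 275.6] [0.5812 0.3078]
mask well_small_round 0.93 [579.4 311.1] [ 86.5 123.5] 4.8
t 14.52 tcp [0.583  0.233  0.1677] jaw deg -0.24 op 0.405 F [-0.6 -0.4 -1.1]
```

View pics/w8.png

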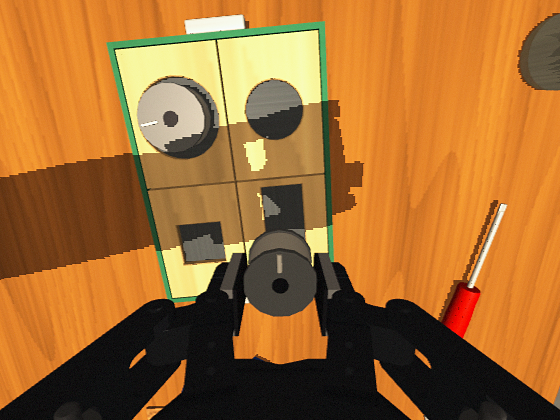

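The small spool is held (hub (280,285)). The small well is at (274,109), and the large spool stands in its well. Move over and lower.

{"name": "servo_tool", "arguments": {"increments": [[0.1,-0.1,0.9,-0.3,0],[0.1,-0.1,1.7,-0.8,0],[0.1,-0.1,2,-1.4,0],[0.1,-0.1,2,-2,0],[0.1,-0.1,2,-2.5,0],[0.1,-0.1,2,-2.9,0],[0.1,-0.1,2,-3.1,0],[0.1,-0.1,2,-3.2,0],[0.1,-0.1,2,-3.3,0],[0.1,-0.1,2,-3.3,0]]}}

```text
time: 15.35
eef_pos: [0.5794, 0.313, 0.036]
tcp_rot: [0.709, 0.706, 0.002, 0.009]
contact_force: [-0.7, -0.1, -0.2]
opening: 0.403
```

Run:
```python
from h import *
p=look("wrist",[],"w9.png",s=1)
```

```text
t 15.4 tcp [0.5797 0.3131 0.0366] jaw deg -0.25 op 0.403 F [-0.1  0.6  0.3]
```

View pics/w9.png

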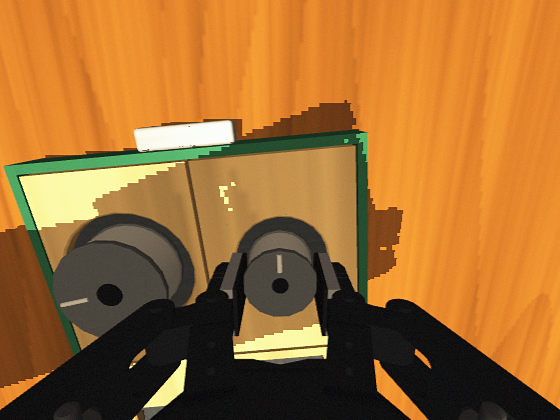

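The small spool is centred over the small well (ring around (283,250)). The left finger is clear of the large spool. Lower, then release with a small opening only.

{"name": "servo_tool", "arguments": {"increments": [[0.1,0,0,-0.05,0],[0.1,0,0,-0.08,0],[0.1,0,0,-0.11,0],[0.1,0,0,-0.14,0],[0.1,0,0,-0.17,0],[0.1,0,0,-0.19,0],[0.1,0,0,-0.19,0],[0.1,0,0,-0.19,0],[0.1,0,0,-0.19,0],[0.1,0,0,-0.19,0]]}}

```text
time: 16.23
eef_pos: [0.58, 0.3131, 0.0307]
tcp_rot: [0.709, 0.706, 0.003, 0.01]
contact_force: [-2.3, -1.7, 6.7]
opening: 0.405
```

Contact with the floor: 6.7 N. Release, lift, and go towards the sinker.

{"name": "servo_tool", "arguments": {"increments": [[0.55,0,0,0,0],[0.55,0,0,0,0],[0.55,0,0,0,0],[0.55,0,0,0.3,0],[0.55,0,0,0.8,0],[0.55,0,0,1.5,0],[0.55,0,0,2.3,0],[0.55,0,0,3.1,0],[0.55,0,-0.3,3.5,0],[0.55,0,-1,3.5,0]]}}

```text
time: 17.07
eef_pos: [0.5829, 0.2761, 0.1783]
tcp_rot: [0.707, 0.707, 0.008, 0.012]
contact_force: [0.2, -0.6, 0.0]
opening: 0.547
```

Run:
```python
from h import *
p=look("wrist",["large_spool_center","small_spool_center"],"w10.png",s=1)
```

```text
large_spool_center 0.82 [161.  183.3] [0.4913 0.3078]
mask large_spool_center 0.69 [492.5 305. ] [64.3 58.1] 40.3
small_spool_center 0.83 [156.9 270.9] [0.5778 0.3113]
mask small_spool_center 0.61 [579.4 311.4] [37.3 37.4] 43.8
t 17.32 tcp [0.5797 0.2732 0.1706] jaw deg -0.27 op 0.549 F [-0.2  0.5  0. ]
```

View pics/w10.png

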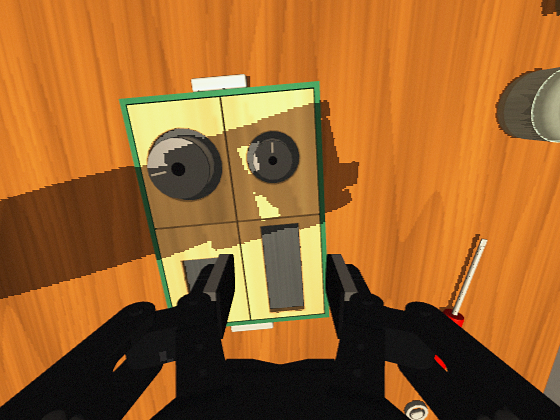

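Both spools stand in their wells with rings all round (large (185,165), small (272,158)). Slot centre is about (283,267). On to the sinker.

{"name": "servo_tool", "arguments": {"increments": [[0.6,-0.2,-1,0,0],[0.6,-0.4,-2,0,0.2],[0.6,-0.6,-3,0,0.5],[0.6,-0.8,-4,0,0.8],[0.6,-1,-5,0,1.1],[0.6,-1.2,-6,0,1.4],[0.6,-1.4,-7,0,1.6],[0.6,-1.6,-8,0,1.8],[0.6,-1.75,-9,0,1.9],[0.6,-1.8,-10,0,1.9]]}}

```text
time: 18.15
eef_pos: [0.5067, -0.1276, 0.1701]
tcp_rot: [0.647, 0.762, 0.003, 0.008]
contact_force: [1.1, -0.5, -1.4]
opening: 0.6
```

{"name": "servo_tool", "arguments": {"increments": [[0.6,0,-0.15,-0.3,0],[0.6,0,-0.15,-0.6,0],[0.6,0,-0.15,-0.9,0],[0.6,0,-0.15,-0.9,0],[0.6,0,-0.15,-0.9,0],[0.6,0,-0.15,-0.9,0],[0.6,0,-0.15,-0.9,0],[0.6,0,-0.15,-0.9,0],[0.6,0,-0.15,-0.9,0],[0.6,0,-0.15,-0.9,0]]}}

```text
time: 18.98
eef_pos: [0.5071, -0.1335, 0.1346]
tcp_rot: [0.647, 0.762, 0.004, 0.009]
contact_force: [-0.2, -0.9, -1.6]
opening: 0.598
```

Run:
```python
from h import *
p=look("wrist",["sinker_center"],"w11.png",s=1)
```

```text
sinker_center 0.94 [ 52.  368.5] [ 0.5552 -0.0032]
sinker_center 0.8 [201.2 280.4] [ 0.508  -0.1306]
mask sinker_center 0.92 [ 508.2 -128. ] [27.2 34.3] 8.9
mask sinker_center 0.87 [483.6 -16.7] [28.6 30.7] 27.7
mask sinker_center 0.72 [550.8  -6.9] [35.2 28.5] 54.4
t 19.13 tcp [ 0.5068 -0.1336  0.1343] jaw deg 9.3 op 0.598 F [ 0.6  0.2 -0.9]
```

View pics/w11.png

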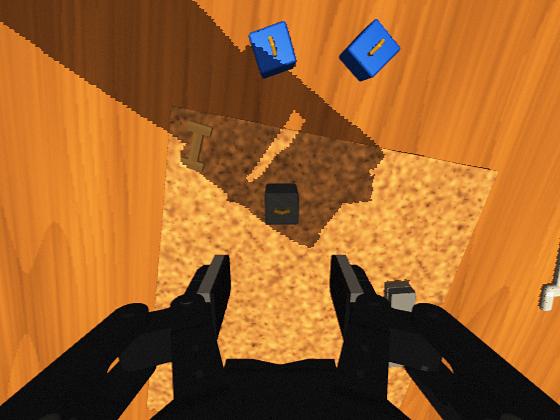

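The sinker is square to the jaws and centred at (282,204). Blue blocks at (272,49) and (370,49) are left alone, and the bracket (196,145) is clear of the left finger. Descend and grip.

{"name": "servo_tool", "arguments": {"increments": [[0.6,0.03,0.06,-0.8,0],[0.6,0.03,0.06,-1.6,0],[0.6,0.03,0.06,-2.3,0],[0.6,0.03,0.06,-2.7,0],[0.6,0.03,0.06,-2.9,0],[0.6,0.03,0.06,-2.94,0],[0.6,0.03,0.06,-2.94,0],[0,0.03,0.06,-2.94,0],[0,0.03,0.06,-2.94,0],[0,0.03,0.06,-2.94,0]], "grip_force": 60}}

```text
time: 19.97
eef_pos: [0.5096, -0.1319, 0.0187]
tcp_rot: [0.647, 0.762, 0.004, 0.011]
contact_force: [0.5, 0.2, 4.7]
opening: 0.314
```

{"name": "servo_tool", "arguments": {"increments": [[0,0,0,0,0],[0,0,0,0,0],[0,0,0,0,0],[0,0,0,0,0],[0,0,0,0.3,0],[0,0,0,0.9,0],[0,0,0,1.7,0],[0,0,0,2.5,0],[0,0,0,3.3,0],[0,0,0,3.5,0]]}}

```text
time: 20.8
eef_pos: [0.5124, -0.1332, 0.1652]
tcp_rot: [0.647, 0.762, 0.005, 0.016]
contact_force: [0.9, -0.8, -1.7]
opening: 0.311
```

{"name": "servo_tool", "arguments": {"increments": [[0,0,0.7,0,-0.1],[0,0,1.4,0,-0.2],[0,0,2.1,0,-0.4],[0,0,2.8,0,-0.5],[0,0,3.5,0,-0.6],[0,0,4.2,0,-0.8],[0,0,4.9,0,-0.9],[0,-0.05,5.5,0,-0.9],[0,-0.05,5.8,0,-0.9],[0,-0.05,6,0,-0.9]]}}

```text
time: 21.63
eef_pos: [0.5094, 0.1082, 0.164]
tcp_rot: [0.676, 0.737, 0.004, 0.015]
contact_force: [0.5, 0.4, -3.3]
opening: 0.313
```

Run:
```python
from h import *
p=look("wrist",["well_square","sinker_center"],"w12.png",s=1)
```

```text
well_square 0.57 [113.9 278.5] [0.5048 0.1824]
mask well_square 0.8 [504.6 182.3] [ 87.1 122.7] 4.8
sinker_center 0.72 [266.9 277.5] [0.5166 0.029 ]
mask sinker_center 0.75 [518.   30.2] [60.1 90.2] 4.3
t 21.88 tcp [0.5105 0.1058 0.1649] jaw deg 4.76 op 0.312 F [ 0.7  0.1 -2.9]
```

{"name": "servo_tool", "arguments": {"increments": [[0,-0.14,0.8,0,0],[0,-0.14,1.5,-0.3,0],[0,-0.14,1.95,-0.9,0],[0,-0.14,1.95,-1.5,0],[0,-0.14,1.95,-2.1,0],[0,-0.14,1.95,-2.6,0],[0,-0.14,1.95,-2.9,0],[0,-0.14,1.95,-3.1,0],[0,-0.14,1.95,-3.15,0],[0,-0.14,1.95,-3.15,0]]}}

```text
time: 22.72
eef_pos: [0.5054, 0.1833, 0.0391]
tcp_rot: [0.677, 0.735, 0.004, 0.016]
contact_force: [-0.2, -0.3, -2.6]
opening: 0.314
```

Run:
```python
from h import *
p=look("wrist",[],"w13.png",s=1)
```

```text
t 22.77 tcp [0.5059 0.1836 0.0399] jaw deg 4.73 op 0.315 F [-0.1 -0.2 -2.5]
```

View pics/w13.png

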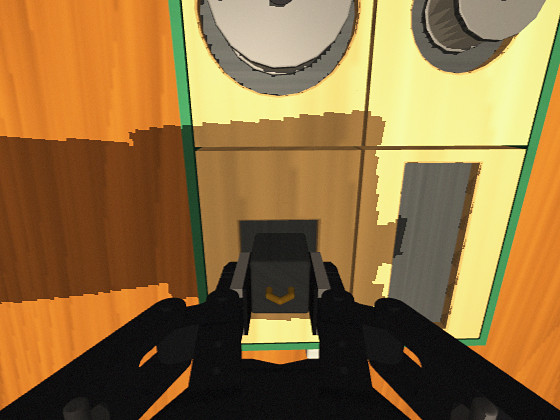

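The sinker is centred and square in the square well: far gap 14 px (about 8 mm), sides at columns 239 and 319. Lower.

{"name": "servo_tool", "arguments": {"increments": [[0,0,0,-0.05,0],[0,0,0,-0.1,0],[0,0,0,-0.14,0],[0,0,0,-0.17,0],[0,0,0,-0.2,0],[0,0,0,-0.22,0],[0,0,0,-0.22,0],[0,0,0,-0.22,0],[0,0,0,-0.22,0],[0,0,0,-0.22,0]]}}

```text
time: 23.6
eef_pos: [0.5062, 0.1837, 0.0327]
tcp_rot: [0.677, 0.736, 0.005, 0.016]
contact_force: [-3.1, -0.8, 7.3]
opening: 0.315
```

{"name": "servo_tool", "arguments": {"increments": [[0.5,0,0,0,0],[0.5,0,0,0,0],[0.5,0,0,0,0],[0.5,0,0,0.3,0],[0.5,0,0,0.8,0],[0.5,0,0,1.5,0],[0.5,0,0,2.3,0],[0.5,0,0,3.1,0],[0.5,0,-0.3,3.5,0],[0.5,0,-1,3.5,0]]}}

```text
time: 24.43
eef_pos: [0.5095, 0.1455, 0.1796]
tcp_rot: [0.676, 0.737, 0.009, 0.02]
contact_force: [0.8, -0.6, 0.7]
opening: 0.5
```

Run:
```python
from h import *
p=look("wrist",["sinker_center","well_slot"],"w14.png",s=1)
p=ctrl.read_camera("top");save(p,"t2.png")
for n in ["stone_center"]: rect(p,n,.025)
```

```text
sinker_center 0.9 [153.  270.2] [0.5023 0.1827]
sinker_center 0.56 [314.1 239.8] [ 0.481  -0.0068]
mask sinker_center 0.92 [550.6  10.9] [42.9 44.8] 54.0
mask sinker_center 0.89 [487.2  -0.9] [57.3 27.4] 80.9
mask sinker_center 0.79 [506.  183.3] [28.5 31.6] 3.7
well_slot 0.57 [151.5 360. ] [0.5921 0.1908]
mask well_slot 0.78 [591.5 188.2] [ 88.9 123.6] 4.7
mask well_slot 0.58 [495.7 295.1] [60.4 34.5] 5.6
t 24.68 tcp [0.5059 0.1438 0.1728] jaw deg 4.71 op 0.496 F [-0.   0.3 -0.1]
mask stone_center 0.78 [ 646.3 -241.7] [28.1 95.3] 13.4
```

{"name": "servo_tool", "arguments": {"increments": [[0.6,0.3,-0.9,0,0.2],[0.6,0.7,-1.8,0,0.4],[0.6,1,-2.8,0,0.6],[0.6,1.4,-3.8,0,0.8],[0.6,1.8,-4.7,0,1],[0.6,2.1,-5.6,0,1.2],[0.6,2.5,-6.5,0,1.4],[0.6,2.8,-7.4,0,1.6],[0.6,3.2,-8.3,0,1.7],[0.6,3.5,-9.2,0,1.7]]}}

```text
time: 25.62
eef_pos: [0.6466, -0.2248, 0.1712]
tcp_rot: [0.62, 0.784, 0.006, 0.015]
contact_force: [1.1, -0.2, 0.4]
opening: 0.6
```

{"name": "servo_tool", "arguments": {"increments": [[0.6,0.05,-0.4,-0.3,0],[0.6,0.05,-0.5,-0.6,0],[0.6,0.05,-0.5,-0.8,0],[0.6,0.05,-0.5,-0.8,0],[0.6,0.05,-0.5,-0.8,0],[0.6,0.05,-0.5,-0.8,0],[0.6,0.05,-0.5,-0.8,0],[0.6,0.05,-0.5,-0.8,0],[0.6,0.05,-0.5,-0.8,0],[0.6,0.05,-0.5,-0.8,0]]}}

```text
time: 26.45
eef_pos: [0.6489, -0.2446, 0.14]
tcp_rot: [0.62, 0.784, 0.006, 0.015]
contact_force: [-0.6, 0.2, 0.1]
opening: 0.601
```

Run:
```python
from h import *
p=look("wrist",["stone_center"],"w15.png",s=1)
```

```text
stone_center 0.73 [202.1 280. ] [ 0.6522 -0.2466]
mask stone_center 0.92 [ 649.8 -243.4] [23.8 90.3] 13.5
t 26.6 tcp [ 0.6487 -0.2448  0.1394] jaw deg 13.34 op 0.599 F [0.  0.1 0.6]
```

View pics/w15.png

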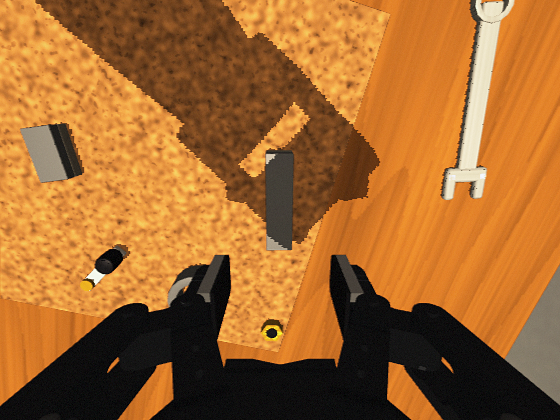

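The whole stone (279,201; 90 x 24 mm by its mask) is aligned with the jaws. The half stone is (52,153) and the tape is behind the left finger at about (190,285), clear of the grasp. Descend and grip.

{"name": "servo_tool", "arguments": {"increments": [[0.6,0,0,-0.8,0],[0.6,0,0,-1.6,0],[0.6,0,0,-2.4,0],[0.6,0,0,-2.9,0],[0.6,0,0,-3.1,0],[0.6,0,0,-3.17,0],[0.6,0,0,-3.17,0],[0,0,0,-3.17,0],[0,0,0,-3.17,0],[0,0,0,-3.17,0]], "grip_force": 60}}

```text
time: 27.43
eef_pos: [0.6505, -0.2457, 0.0157]
tcp_rot: [0.62, 0.784, 0.006, 0.018]
contact_force: [1.3, -0.4, -0.5]
opening: 0.259
```

{"name": "servo_tool", "arguments": {"increments": [[0,0,0,0,0],[0,0,0,0,0],[0,0,0,0,0],[0,0,0,0,0],[0,0,0,0.3,0],[0,0,0,0.8,0],[0,0,0,1.5,0],[0,0,0,2.3,0],[0,0,0,3.1,0],[0,0,0,3.5,0]]}}

```text
time: 28.27
eef_pos: [0.6523, -0.2466, 0.1618]
tcp_rot: [0.62, 0.784, 0.007, 0.021]
contact_force: [0.4, -0.8, 0.2]
opening: 0.258
```

{"name": "servo_tool", "arguments": {"increments": [[0,-0.1,0.8,0,-0.2],[0,-0.2,1.6,0,-0.4],[0,-0.4,2.5,0,-0.6],[0,-0.5,3.4,0,-0.8],[0,-0.7,4.3,0,-1],[0,-0.9,5.2,0,-1.2],[0,-1.1,6.1,0,-1.4],[0,-1.3,7,0,-1.6],[0,-1.4,7.8,0,-1.7],[0,-1.5,8.2,0,-1.7]]}}

```text
time: 29.1
eef_pos: [0.5912, 0.0849, 0.1625]
tcp_rot: [0.676, 0.737, 0.006, 0.021]
contact_force: [0.4, -0.3, -1.3]
opening: 0.257
```

Run:
```python
from h import *
p=look("wrist",["well_slot"],"w16.png",s=1)
```

```text
well_slot 0.87 [ 76.4 287.3] [0.593  0.1899]
mask well_slot 0.88 [590.3 187.4] [ 87.3 118.7] 5.2
t 29.25 tcp [0.5918 0.0826 0.1623] jaw deg 5.01 op 0.257 F [ 0.3 -0.3 -0.8]
```

{"name": "servo_tool", "arguments": {"increments": [[0,-0.03,0.8,0,-0.05],[0,-0.03,1.7,0,-0.05],[0,-0.03,2.4,-0.2,-0.05],[0,-0.03,2.7,-0.8,-0.05],[0,-0.03,2.7,-1.5,-0.05],[0,-0.03,2.7,-2.1,-0.05],[0,-0.03,2.7,-2.6,-0.05],[0,-0.03,2.7,-2.9,-0.05],[0,-0.03,2.7,-3.05,-0.05],[0,-0.03,2.7,-3.1,-0.05]]}}

```text
time: 30.08
eef_pos: [0.5906, 0.1896, 0.0375]
tcp_rot: [0.677, 0.735, 0.004, 0.021]
contact_force: [-0.2, -0.4, -1.5]
opening: 0.256
```

Run:
```python
from h import *
p=look("wrist",["stone_center"],"w17.png",s=1)
f=p["frame"][150:320:10,180:400:6].astype(int).sum(2)//30
print(*["".join(" .:-=+*#%@XWMMMMMMMMMMMMMM"[min(v,25)//3] for v in r) for r in f],sep="\n")
```

```text
stone_center 0.65 [268.3 279.7] [0.5916 0.1754]
mask stone_center 0.92 [590.9 179. ] [ 27.7 110.1] 4.7
t 30.23 tcp [0.5919 0.1904 0.0398] jaw deg 4.73 op 0.258 F [-0.6  0.3 -1.2]
==.====--=----------====-----=-..====
-=:===-----------==-----=---==-..====
-=-===----:............:=---=-=.:====
-=====-----.......:.:..-----=-:.=====
=-=:==-----..:.::::::..------- .=====
---.==--=--..::::::::..-------..=====
=--.===----..::::::::..-------..::::=
=--:==-----..:::.::::..-------..::::=
=---===---=..::::::::..-------..::::=
==--==-----..::::::::..------=.::::==
==---==----..::::::::..------:..=====
=---.==---=:::::::::: :-=---- .:=====
==--.=--  .: .::::::: ::  ---..:=====
==--.==-  :: .::::::: ::  ---..:=====
-==-:==    - .::::::: -:   --..======
  =-==       .:::::::       -.==    =
             .::::.::
```

By pixel brightness the stone is centred across the slot with equal dark gaps both sides, and there is a gap at its far end. Lower.

{"name": "servo_tool", "arguments": {"increments": [[0,-0.03,0,-0.05,0],[0,-0.03,0,-0.1,0],[0,-0.03,0,-0.15,0],[0,-0.03,0,-0.2,0],[0,-0.03,0,-0.24,0],[0,-0.03,0,-0.27,0],[0,-0.03,0,-0.29,0],[0,-0.03,0,-0.29,0],[0,-0.03,0,-0.29,0],[0,-0.03,0,-0.29,0]]}}

```text
time: 31.07
eef_pos: [0.5908, 0.1904, 0.0296]
tcp_rot: [0.677, 0.736, 0.006, 0.022]
contact_force: [-3.9, -0.4, 4.8]
opening: 0.253
```

{"name": "servo_tool", "arguments": {"increments": [[0.45,0,0,0,0],[0.45,0,0,0,0],[0.45,0,0,0,0],[0.45,0,0,0.3,0],[0.45,0,0,0.8,0],[0.45,0,0,1.5,0],[0.45,0,0,2.3,0],[0.45,0,0,3.1,0],[0.45,-0.2,-0.7,3.5,0],[0.45,-0.4,-1.5,3.5,0]]}}

```text
time: 31.9
eef_pos: [0.5782, 0.1314, 0.1769]
tcp_rot: [0.676, 0.737, 0.01, 0.026]
contact_force: [0.2, -0.3, 0.3]
opening: 0.451
```

Run:
```python
from h import *
p=look("wrist",["stone_center","sinker_center","small_spool_center","large_spool_center"])
q=ctrl.read_camera("top");r=ctrl.read_camera("scene")
a=cv2.resize(p["frame"][:300,130:430],(500,500))
b=cv2.resize(q["frame"][150:270,300:460],None,fx=1.875,fy=1.875)[:225]
c=cv2.resize(r["frame"][190:340,290:480],(300,237),interpolation=cv2.INTER_CUBIC)
im=np.zeros((500,800,3),np.uint8);im[:500,:500]=a;im[:225,500:]=b;im[230:467,500:]=c
cv2.imwrite("pics/fin.png",im[:,:,::-1])
for n in ["half_stone_center","tape_roll_center"]:
    for d in ctrl.landmark_of(q,n)[:1]: print(n,d["conf"],d["centre"])
```

```text
stone_center 0.76 [135.1 289.9] [0.5907 0.1856]
mask stone_center 0.86 [590.4 189.3] [26.3 94.1] 4.1
sinker_center 0.78 [306.  179.1] [ 0.4823 -0.0129]
sinker_center 0.71 [296.9 243.7] [0.5548 0.003 ]
mask sinker_center 0.93 [504.9 183.2] [35.2 30.9] 4.9
mask sinker_center 0.75 [562.5   9.8] [47.3 21.2] 83.8
mask sinker_center 0.68 [487.8  12.1] [31.4 19.5] 30.3
mask large_spool_center 0.67 [499.9 279.5] [41.5 10.3] 5.7
t 32.35 tcp [0.5747 0.1311 0.1692] jaw deg 4.8 op 0.451 F [-0.3  1.4  0.1]
half_stone_center 0.7 [238.3, 387.7]
tape_roll_center 0.52 [184.5, 434.0]
```

View pics/fin.png

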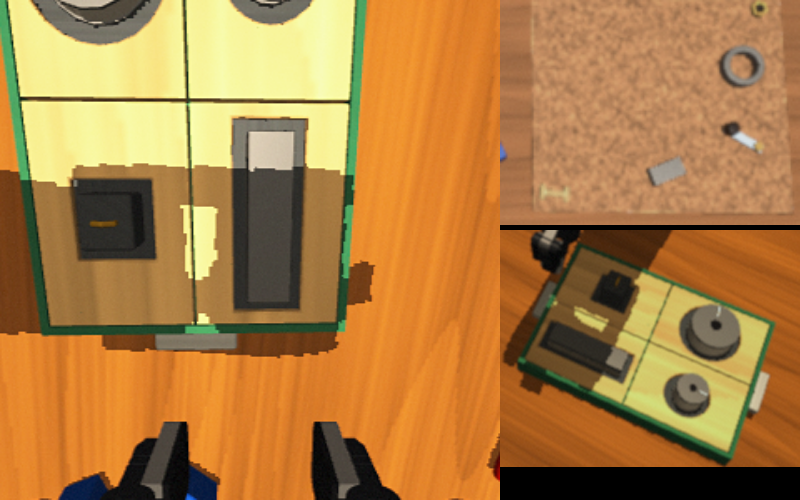

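All four parts sit in their wells: sinker (113,220), stone in the slot (270,215), and both spools upright in the scene inset. The tape and half stone lie untouched on the mat. Handing in.

```bash
python3 -c "
from plant import ctrl
print(ctrl.sign_off())"
```

```text
the job is handed in; nothing more can be done
None
```

I packed the caddy in the order asked: large spool, small spool, square sinker, whole stone. I handed the job in at about 32 s, with the gripper clear of everything.

**Last checks:**
- Each part touched the floor at about the expected height, with 5–7 N of contact force, before I let go.
- The final views show the sinker and spools upright and the stone flat in the slot, with gaps to the well walls where the wall is visible. The tape and half stone are still lying on the mat, and the blue blocks were not handled.

**What didn't fully agree:**
- The gap at the stone's near end was hidden by the viewing angle. The stone's measured centre was about 1 mm from my estimate of the slot's centre, so I judged it clear.
- The tool's tilt drifted to about 2–3° during the run. The placed parts show no visible tilt from it.
- The top-camera detection of the half stone and tape moved 3–4 pixels between the first and last pictures. I put this down to detector noise, because the gripper never came near the half stone and the fingers were clear of the tape.

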